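# Clear the jar and put the scraper home in the slanted tool rack

### The job

The glass jar is standing in the way of the slanted tool rack: lift it away first and set it down gently, upright, in the empty compartment of the low wooden tray. Then put the flat scraper back in the rack: slide its steel blade into the slanted slot and push it firmly past the spring catch until the shoulder of its wooden handle is tight against the rack. Let go of both and leave everything else where it stands.

Things in the scene. Friction and masses are not known exactly. Their poses are not given: they have to be found in the camera images.
- jar: upright glass jar with a black lid, 58 mm in diameter (lid 56 mm), 126 mm tall, 0.3 kg, standing right in front of the rack's slot. Origin: centre of its underside, z up its axis.
- tray: fixed low wooden tray, 190 mm (x) x 100 mm (y), walls 30 mm high, 5 mm thick, floor 5 mm thick, one divider across the middle. Origin: centre of its underside. The half on its -x side (towards the robot) holds a spool; the one on its +x side is empty, 87 x 90 mm inside, centred 47 mm from the origin along +x.
- scraper: flat scraper lying on the bench: steel plate 30 mm wide, 5 mm thick, 173 mm long, a dark wooden grip 30 mm wide and 14 mm high on top of its handle half. Origin: on the underside at the shoulder where the grip begins. +x along the handle (ends at 85 mm); the bare blade runs 88 mm along -x; z up through the grip. About 0.16 kg, balances near the shoulder.
- slot: inclined pale wooden head of the rack. Origin: centre of the slot's mouth on the slot's floor. x points out of the slot, 25 degrees upwards; z square to the floor, up; y across. Slot 37 mm wide, 8.5 high, 93 deep; a spring pad in its ceiling, 50 mm in, resists the blade by several newtons. Fully home, the scraper's origin and axes coincide with these (grip up, shoulder on the front face).
- rack: fixed rack: dark base 96 mm wide (y) and 100 long with two brackets 82 mm wide over all, carrying the inclined head. The head is 62 mm wide, with 14 mm of wood above the slot and 12 mm below; below, the slot's floor goes on 20 mm past the mouth as a sill. Origin: on the bench under the head, 30 mm behind and 70 mm below the slot's mouth; x points out of the mouth, z up.
- spool_tray: bystander, leave alone: green-thread spool, 56 x 55 mm, in the tray's other compartment. Origin: centre of its underside.
- spool_a: bystander, leave alone: blue spool, 50 x 60 mm. Origin: centre of its underside.
- spool_b: bystander, leave alone: purple spool, 54 x 50 mm. Origin: centre of its underside.
- vial: bystander, leave alone: small glass vial, 38 x 75 mm. Origin: centre of its underside.
- scoop_white: bystander, leave alone: white round scoop, 68 mm, with a 60 mm flat handle along its +x. Origin: centre of its underside.
- scoop_orange: bystander, leave alone: orange round scoop, 68 mm, with a 60 mm flat handle along its +x. Origin: centre of its underside.
- stacker: bystander, leave alone: brass cylinder, 32 x 65 mm. Origin: centre of its underside.
Things that resemble listed ones, but are neither listed nor needed, are in the scene too. Of the things that look like the tray, the largest one is meant.

How it is judged:
On the way, in this order (a step that is already met when the one before it is completed fails the run):
1. the jar stands upright in the tray's empty compartment, let go (x of jar in the frame of tray between 0.022 and 0.072 m and y of jar in the frame of tray between -0.03 and 0.03 m and z of jar in the frame of tray between 0 and 0.01 m and angle between jar's own z axis and vertical below 0.1 rad and contact force between the fingers and jar below 0.2 N and linear speed of jar below 0.02 m/s), for 0.2 s.
2. the scraper is fully home in the slot (x of scraper in the frame of slot between -0.004 and 0.003 m and y of scraper in the frame of slot between -0.006 and 0.006 m and z of scraper in the frame of slot between -0.003 and 0.006 m and angle between the x axis of scraper and the x axis of slot, either way round below 0.12 rad), for 0.2 s.
At the end, for the whole second after the job is handed in: The jar stands upright (within 0.1 rad) on the floor of the tray's empty compartment, and the scraper is in the slot with its shoulder within 3 mm of the rack's front face, lined up within 0.12 rad; both are released and at rest (all of step 1 and all of step 2 and contact force between the fingers and scraper below 0.2 N and linear speed of scraper below 0.02 m/s); the robot touches nothing.
It fails at once if the jar is tipped over (more than 0.6 rad) (angle between jar's own z axis and vertical above 0.6 rad).
It fails at once if the jar is dropped into the tray (faster than 0.4 m/s just above its floor) (x of jar in the frame of tray between -0.1 and 0.1 m and y of jar in the frame of tray between -0.05 and 0.05 m and z of jar in the frame of tray below 0.015 m and linear speed of jar above 0.4 m/s).
It fails at once if another object on the bench is pushed more than 30 mm or knocked over (distance of any of spool_tray, spool_a, spool_b, vial, scoop_white, scoop_orange, stacker from where it was at the start of the episode above 0.03 m or angle between any of spool_tray, spool_a, spool_b, vial, scoop_white, scoop_orange, stacker's own z axis and vertical above 0.6 rad).
It also fails if it takes over 66 s, if anything falls off the work surface, if the arm or the gripper's body presses on something with over 40 N, if the wrist force passes 120 N, or if a joint passes its speed limit or range.

### The arm

A 6-joint arm with a two-finger parallel gripper is mounted at the origin on the work surface. World frame = base frame: x ahead of the robot, y to its left, z up, the work surface at z = 0. Lengths are in m, angles in rad, forces in N, time in s.
With the tool pointing down it reaches from about 0.3 to 0.95 m from the base axis. Payload 3.1 kg.
Tool frame: the origin (TCP) lies at the very end of the fingers, on their centre line; the grasp point (between the pads) lies 19 mm behind it; y points along the fingers, z is the direction in which the jaws open and shut, and the axes are right-handed (so a half turn about y gives the same grasp; the last joint's range is limited). The gripper opens to 85 mm and grips with 20 to 120 N. Pads are 22 mm wide; open, the fingers measure 114 mm over their backs; the gripper's body (76 mm by 85 mm) begins 54 mm behind the grasp point. The pads swing forward as they close: fully open they stand 13 mm farther back than shut.
Start: joints at [-1.281, 0.308, 1.634, -0, 1.2, -0.07], TCP at [0.22, -0.585, 0.231] pointing down, gripper open.
Joint ranges: [-3.06, 3.06], [-0.79, 1.96], [0.05, 2.63], [-1.19, 4.34], [0.05, 2.64], [-2.94, 2.94]. Speed limits (rad/s): [2.79, 2.79, 3.14, 3.14, 3.14, 3.14].

### API

Orientations are given as a rotation vector (axis times angle).
In Python, from plant import bot gives the robot as it stands. The module is installed in compiled form; this text tells all that it offers.
- The arm moves only by the tool send_rows, never from a script. Its arguments are lists of equal length, an entry for each row: "travel": the shift along the tool's x, y, z in cm, a list of three; "twist": the turn, a rotation vector about the tool's x, y, z in rad, a list of three. A call has 1 to 20 rows; each row shifts and turns the pose as measured when the row begins, along the tool's axes as they then stand; what a row does not reach is not made up. A row lasts 1/8 s, in which the tool goes at most 62.5 mm and 10.7 degrees, less where a joint would pass 70% of its speed; a pose out of reach is approached as far as the arm can. A call is refused whole if a number of a shift passes 6.25 or a number of a turn 0.188, either way. A call with a gripper value outside its range is refused whole. "hand" is the opening, from 0 (shut) to 1 (fully open), set as the call begins (left out, the last holds). The fingers move at their own pace and stop on an object; "newtons" is the grip in N (left out, the last holds). Time passes only in rows, so rows that do not move let the fingers close. It gives the time, the measured TCP pose, the force and the opening at its end, in the units of the state.
- bot.sense(): the state, without advancing time (a new reading comes with each control period).
- bot.grab_frame(name): name is "scene" or "top" or "wrist"; returns a dict with "image" (384x512x3 uint8, blue, green, red), "z_map" (384x512 float32, m along the optical axis (not along the pixel's ray), 0 where there is no reading), "intrinsics" (3x3 intrinsics, pixels), "R" (3x3) and "t" (3): a world point X has camera coordinates R X + t. Camera axes: x right, y down, z forward; pixel columns grow to the right and rows downward; lengths in m; the calibration is good to about 2 mm. The wrist camera is an equidistant fisheye: a pixel r from the principal point sees the ray r / f radians off the axis. A picture is of the moment at which its call begins.
- bot.close_job(): hands the job in, once; it reports no verdict.
The state is a dict: "time_s": time; "joints": joint angles; "qvel": joint speeds; "joint_efforts": joint torques, N m; "tcp_pos": TCP position; "orientation": TCP orientation; "ft_force": force on the tool from outside, world axes, zero at the start; "moment": the same for the moment, N m; "finger_gap": finger opening in m.
Only numpy, scipy, OpenCV 4.12 (cv2) and the standard library are available. Lean on these libraries where they do the work, as an engineer would, in place of code of your own. Each camera call takes 0.05 s, during which the arm holds its last target. There are 200 camera calls.

## Working session

There is one attempt and no reset: what is moved stays moved. The work goes in short steps, Python scripts to look and compute and a tool call to move; the robot and the scene stay as the last step left them, time stands still between calls to the robot, and variables do not carry over. Pictures are saved under pics/ and viewed, about 8 in all and at most 12, crops included, and the job is handed in when it is done.

Besides the shell and the picture viewer there is one more tool, called after "Emit:" as name(argument=value, ...) on one line, values as JSON. send_rows: Moves the arm, as the interface text tells. Its arguments: {"type":"object","properties":{"travel":{"type":"array","items":{"type":"array","items":{"type":"number"}}},"twist":{"type":"array","items":{"type":"array","items":{"type":"number"}}},"hand":{"type":"number"},"newtons":{"type":"number"}},"required":["travel","twist"]}

```bash
mkdir -p pics; cat > h.py <<'E'
import numpy as np,cv2
from scipy.spatial.transform import Rotation as Ro
from plant import bot
def grab(n,save=True):
    f=bot.grab_frame(n); np.savez(''+n+'.npz',**f); return f
def load(n): return dict(np.load(''+n+'.npz'))
def world(f,u,v,z=None,fish=False):
    """pixel->world using depth map, or plane z"""
    K=f['intrinsics'];x=(u-K[0,2])/K[0,0];y=(v-K[1,2])/K[1,1]
    if fish:
        r=np.hypot(x,y)+1e-12; d=np.array([np.sin(r)*x/r,np.sin(r)*y/r,np.cos(r)])
    else: d=np.array([x,y,1.])
    R,t=f['R'],f['t'].ravel(); c=-R.T@t; w=R.T@d
    if z is None: return c+w*(f['z_map'][int(round(v)),int(round(u))]/d[2])
    return c+w*((z-c[2])/w[2])
def cloud(f,fish=False):
    K=f['intrinsics'];v,u=np.mgrid[0:384,0:512];x=(u-K[0,2])/K[0,0];y=(v-K[1,2])/K[1,1]
    if fish:
        r=np.hypot(x,y)+1e-12;d=np.stack([np.sin(r)*x/r,np.sin(r)*y/r,np.cos(r)],-1);d=d/d[...,2:]
    else: d=np.stack([x,y,np.ones_like(x)],-1)
    P=d*f['z_map'][...,None]; return (P-f['t'].ravel())@f['R']
E
python3 - <<'E'
from h import *
a=grab('scene');b=grab('top')
np.set_printoptions(precision=4,suppress=True)
for f in(a,b): print(f['intrinsics'],-f['R'].T@f['t'].ravel(),f['R'])
cv2.imwrite('pics/a.png',cv2.resize(a['image'],(800,600),interpolation=2))
cv2.imwrite('pics/b.png',cv2.resize(b['image'],(800,600),interpolation=2))
print(bot.sense())
E
```

```text
[[394.2887   0.     261.047 ]
 [  0.     394.2887 195.0518]
 [  0.       0.       1.    ]] [ 0.985  -0.3189  1.0153] [[ 0.5464  0.8375  0.0012]
 [ 0.7103 -0.4627 -0.5304]
 [-0.4436  0.2907 -0.8478]]
[[464.0928   0.     251.9188]
 [  0.     464.0928 189.9858]
 [  0.       0.       1.    ]] [0.4026 0.0261 1.5724] [[-0.0288 -0.9996  0.006 ]
 [-0.9973  0.0283 -0.0674]
 [ 0.0672 -0.0079 -0.9977]]
{'time_s': 0.1, 'joints': array([-1.2807,  0.3089,  1.6351, -0.    ,  1.1997, -0.0697]), 'qvel': array([-0.0003, -0.0029, -0.0044, -0.0004, -0.0003, -0.0001]), 'joint_efforts': array([ -0.0003, -41.6408, -27.7646,  -0.    ,   0.004 ,  -0.    ]), 'tcp_pos': array([ 0.2198, -0.5843,  0.2302]), 'orientation': array([-0.3686,  2.0276, -2.0233]), 'ft_force': array([ 0.8776, -0.0611,  0.8073]), 'moment': array([ 0.0196, -0.0211,  0.0176]), 'finger_gap': 0.08500440386582235}
```

View pics/a.png

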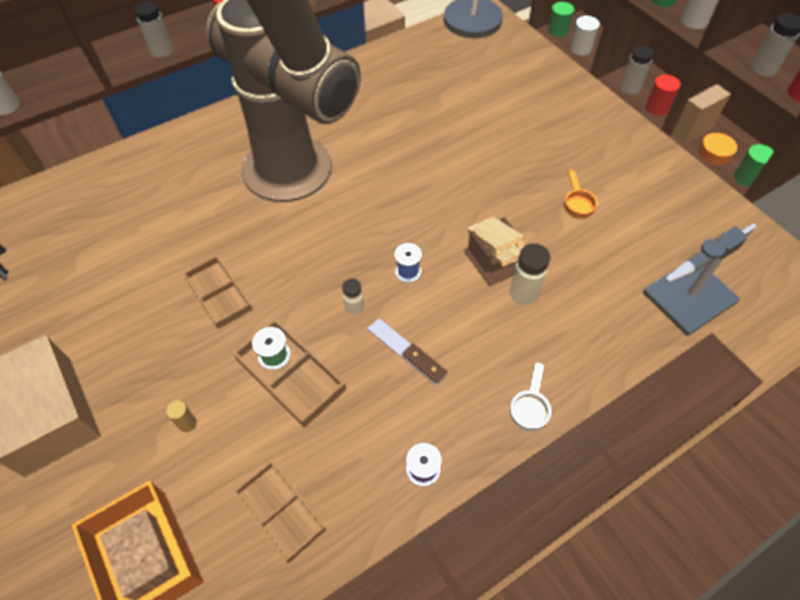

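View pics/b.png

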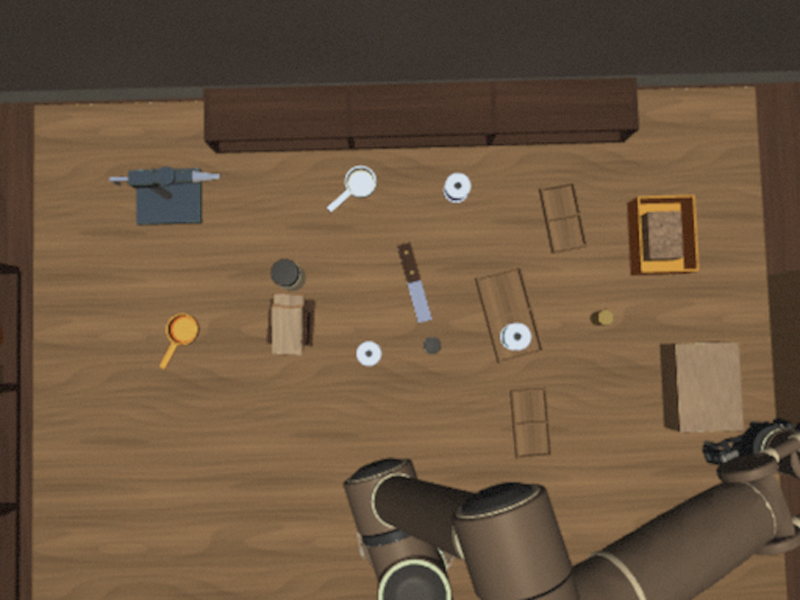

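The scene picture shows these, at 800x600:
- **Jar:** lid at (533,258), directly in front of the rack at (495,245).
- **Scraper:** (407,350).
- **Trays:** three candidates at (290,372), (218,292) and (280,510). The largest, holding the green spool, is (290,372).
- **Jar lookalikes:** the vial at (352,295) and the jars on the shelves. The jar is the large one at the rack.

Next I'll measure from both views, with a close crop of the top view.

```bash
python3 - <<'E'
from h import *
np.set_printoptions(precision=4,suppress=True)
a=load('scene');b=load('top');ca=cloud(a);cb=cloud(b);s=.64
crop=b['image'][140:245,160:365]; cv2.imwrite('pics/c.png',cv2.resize(crop,(800,410),interpolation=2))
# jar
for n,c in(('scene',ca),('top',cb)):
    P=c.reshape(-1,3);I=(a if n=='scene' else b)['image'].reshape(-1,3).astype(int)
    j0=world(b,286*s,273*s,.126)[:2]; m=(np.hypot(*(P[:,:2]-j0).T)<.05)&(P[:,2]>.118)&(P[:,2]<.14)
    print(n,'jar',j0,P[m].min(0),P[m].max(0),P[m].mean(0),m.sum())
    # tray walls
    t0=world(b,508*s,315*s,.03)[:2]; 
    m=(np.hypot(*(P[:,:2]-t0).T)<.13)&(P[:,2]>.02)&(P[:,2]<.036)
    print(' tray',t0,cv2.minAreaRect(P[m,:2].astype(np.float32)),m.sum(),np.median(P[m,2]))
    # scraper
    s0=world(b,414*s,283*s,.01)[:2]; near=(np.hypot(*(P[:,:2]-s0).T)<.11)&(P[:,2]<.03)
    g=near&(P[:,2]>.012); print(' grip',s0,cv2.minAreaRect(P[g,:2].astype(np.float32)),g.sum(),np.median(P[g,2]))
    d=(I[:,0]>I[:,2]+5)&near; print(' blade',cv2.minAreaRect(P[d,:2].astype(np.float32)),d.sum(),np.median(P[d,2]))
    # rack head top
    r0=world(b,288*s,325*s,.09)[:2]
    m=(np.abs(P[:,0]-r0[0])<.08)&(np.abs(P[:,1]-r0[1])<.06)&(P[:,2]>.05)&(P[:,2]<.15)&(np.hypot(*(P[:,:2]-j0).T)>.045)
    Q=P[m]; print(' rack',r0,cv2.minAreaRect(Q[:,:2].astype(np.float32)),Q.min(0),Q.max(0),m.sum())
    # plane ransac
    best=None;rng=np.random.default_rng(0)
    for _ in range(500):
        p=Q[rng.choice(len(Q),3,False)];nn=np.cross(p[1]-p[0],p[2]-p[0]);l=np.linalg.norm(nn)
        if l<1e-6: continue
        nn/=l;k=np.abs((Q-p[0])@nn)<.002
        if best is None or k.sum()>best.sum():best=k
    T=Q[best];c0=T.mean(0);nn=np.linalg.svd(T-c0,full_matrices=False)[2][2];nn*=np.sign(nn[2]);print(' plane',c0,nn,best.sum(),np.degrees(np.arccos(nn[2])),T.min(0),T.max(0))
E
```

```text
scene jar [0.554  0.2286] [0.5286 0.2062 0.1182] [0.5846 0.2609 0.1302] [0.5574 0.2326 0.1249] 272
 tray [ 0.4609 -0.2286] ((0.4628889560699463, -0.2309798300266266), (0.1932506263256073, 0.10113777965307236), 13.061907768249512) 592 0.02821402125456723
 grip [ 0.5366 -0.0312] ((0.581997275352478, -0.01873626373708248), (0.08373689651489258, 0.030706848949193954), 14.214226722717285) 305 0.018326016777875705
 blade ((0.49334388971328735, -0.04011702910065651), (0.08595006912946701, 0.0311067346483469), 13.26728630065918) 244 0.004457526005147398
 rack [0.451  0.2316] ((0.457718163728714, 0.23874235153198242), (0.08513045310974121, 0.12035753577947617), 85.24585723876953) [0.3973 0.1952 0.05  ] [0.5152 0.2834 0.0917] 667
 plane [0.4459 0.2394 0.0708] [-0.417   0.0324  0.9083] 312 24.72363532521135 [0.3973 0.2011 0.05  ] [0.4897 0.2815 0.0917]
top jar [0.554  0.2286] [0.531  0.2061 0.1189] [0.585  0.2604 0.1358] [0.5579 0.2335 0.1262] 252
 tray [ 0.4609 -0.2286] ((0.4655342996120453, -0.23134225606918335), (0.19013436138629913, 0.10155119001865387), 12.978965759277344) 344 0.029041815926091338
 grip [ 0.5366 -0.0312] ((0.5577870607376099, -0.027638182044029236), (0.1747671514749527, 0.07857972383499146), 39.337318420410156) 224 0.01931795897523951
 blade ((0.49823108315467834, -0.04026670753955841), (0.08893198519945145, 0.028735162690281868), 14.067401885986328) 218 0.00567841547617641
 rack [0.451  0.2316] ((0.4581913352012634, 0.23851227760314941), (0.08241351693868637, 0.11987993866205215), 84.78868865966797) [0.3963 0.1963 0.05  ] [0.52   0.2833 0.0996] 788
 plane [0.4473 0.2388 0.0705] [-0.4169  0.0213  0.9087] 277 24.671837447347357 [0.3993 0.2002 0.05  ] [0.4903 0.2833 0.091 ]
```

View pics/c.png

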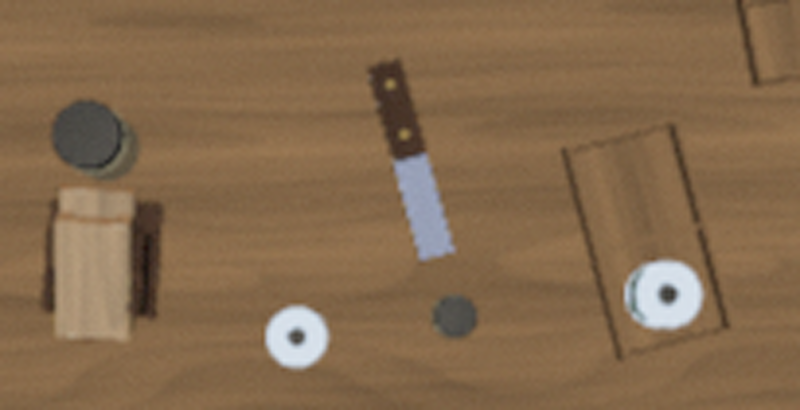

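The crop confirms the choice: jar with the dark lid at (88,135), rack head with the slot facing it at (95,260), scraper at (410,160) with its blade towards the robot, and the largest tray at (640,240) with its far half empty. Both views agree on the jar at (0.5575, 0.233), 0.126 m high, the scraper's yaw of about 14° and the rack's yaw of about −4°.

```bash
cat > p.py <<'E'
from h import *
np.set_printoptions(precision=4,suppress=True)
def frame(yaw,pitch=0,flip=1):
    """tool y along down axis tilted by pitch (deg) towards +heading; jaws (z) across heading"""
    h=np.radians(yaw);p=np.radians(pitch)
    ay=np.array([np.sin(p)*np.cos(h),np.sin(p)*np.sin(h),-np.cos(p)])
    az=flip*np.array([-np.sin(h),np.cos(h),0]); return np.c_[np.cross(ay,az),ay,az]
def go(pos,R=None):
    s=bot.sense();R0=Ro.from_rotvec(s['orientation']).as_matrix();R=R0 if R is None else R
    d=np.asarray(pos)-s['tcp_pos']
    print('t',s['time_s'],'tcp',s['tcp_pos'],'F',s['ft_force'],'gap',s['finger_gap'])
    print('twist',Ro.from_matrix(R0.T@R).as_rotvec(),'world d',d,'cm before twist',R0.T@d*100,'cm after twist',R.T@d*100)
E
python3 - <<'E'
from p import *
print(Ro.from_rotvec(bot.sense()['orientation']).as_matrix())
for f in(1,-1): go([.5575,.233,.25],frame(-4,0,f))
b=load('top');c=cloud(b);print('box',[c[int(v*.64),int(u*.64)] for u,v in((705,387),(670,235),(690,200))])
E
```

```text
[[-0.936  -0.0006  0.3521]
 [-0.3521  0.002  -0.936 ]
 [-0.0001 -1.     -0.0021]]
t 0.1 tcp [ 0.2198 -0.5843  0.2302] F [ 0.8776 -0.0611  0.8073] gap 0.08500440386582235
twist [ 0.0004 -2.712  -0.0029] world d [0.3377 0.8173 0.0198] cm before twist [-60.3842  -1.8418 -64.6071] cm after twist [27.9863 -1.9849 83.8841]
t 0.1 tcp [ 0.2198 -0.5843  0.2302] F [ 0.8776 -0.0611  0.8073] gap 0.08500440386582235
twist [0.0021 0.4296 0.0003] world d [0.3377 0.8173 0.0198] cm before twist [-60.3842  -1.8418 -64.6071] cm after twist [-27.9863  -1.9849 -83.8841]
box [array([ 0.3029, -0.6122,  0.0941]), array([ 0.6196, -0.5685,  0.0621]), array([ 0.693 , -0.6188,  0.0543])]
```

Emit:
send_rows(travel=[[0,-3,0],[0,-2,0],[0,0,0],[-1.55,0,-4.7],[-1.55,0,-4.7],[-1.55,0,-4.7],[-1.55,0,-4.7],[-1.55,0,-4.7],[-1.55,0,-4.7],[-1.55,0,-4.7],[-1.55,0,-4.7],[-1.55,0,-4.7],[-1.55,0,-4.7],[-1.55,0,-4.7],[-1.55,0,-4.7],[-1.55,0,-4.7],[-1.55,0,-4.7],[-1.55,0,-4.7],[-1.55,0,-4.7]], twist=[[0,0.145,0],[0,0.145,0],[0,0.14,0],[0,0,0],[0,0,0],[0,0,0],[0,0,0],[0,0,0],[0,0,0],[0,0,0],[0,0,0],[0,0,0],[0,0,0],[0,0,0],[0,0,0],[0,0,0],[0,0,0],[0,0,0],[0,0,0]], hand=1)

```text
time_s: 2.48
tcp_pos: [0.5363, 0.1667, 0.2784]
orientation: [-0.093, -2.182, 2.161]
ft_force: [-1.0, -0.2, 0.9]
finger_gap: 0.0855
```

```bash
python3 -c "
from p import *
go([.5575,.233,.25],frame(-4,0,-1));print(bot.sense()['joints'])"
```

```text
t 2.475 tcp [0.5363 0.1667 0.2784] F [-0.9809 -0.2359  0.9233] gap 0.08546484115159142
twist [ 0.0096 -0.0223  0.0064] world d [ 0.0212  0.0663 -0.0284] cm before twist [-1.5229  2.895  -6.7655] cm after twist [-1.6553  2.8405 -6.7576]
[0.2177 0.1467 1.734  0.0116 1.2642 1.8771]
```

Emit:
send_rows(travel=[[-0.8,1.0,-3.6],[-0.8,1.0,-3.5],[0,0.9,0],[0,0,0]], twist=[[0.01,-0.022,0.006],[0,0,0],[0,0,0],[0,0,0]])

```text
time_s: 2.98
tcp_pos: [0.5576, 0.2414, 0.2462]
orientation: [-0.066, -2.185, 2.19]
ft_force: [1.1, -0.1, 0.3]
finger_gap: 0.0852
```

```bash
python3 - <<'E'
from p import *
go([.5575,.233,.25],frame(-4,0,-1))
w=grab('wrist');P=cloud(w,True).reshape(-1,3)
m=(np.hypot(*(P[:,:2]-[.5575,.233]).T)<.04)&(P[:,2]>.12)&(P[:,2]<.135)
print(cv2.minEnclosingCircle(P[m,:2].astype(np.float32)),P[m].mean(0),P[m].min(0),P[m].max(0),m.sum())
cv2.imwrite('pics/d.png',cv2.resize(w['image'],(800,600)))
E
```

```text
t 2.975 tcp [0.5576 0.2414 0.2462] F [ 1.0542 -0.0987  0.2805] gap 0.08524762189287995
twist [-0.0024  0.0055  0.0034] world d [-0.0001 -0.0084  0.0038] cm before twist [-0.0409 -0.3795  0.8396] cm after twist [-0.0469 -0.3814  0.8384]
((0.5563309788703918, 0.2361389845609665), 0.027765024453401566) [0.557  0.2362 0.1243] [0.5289 0.2093 0.1201] [0.584  0.2635 0.1266] 2704
```

View pics/d.png

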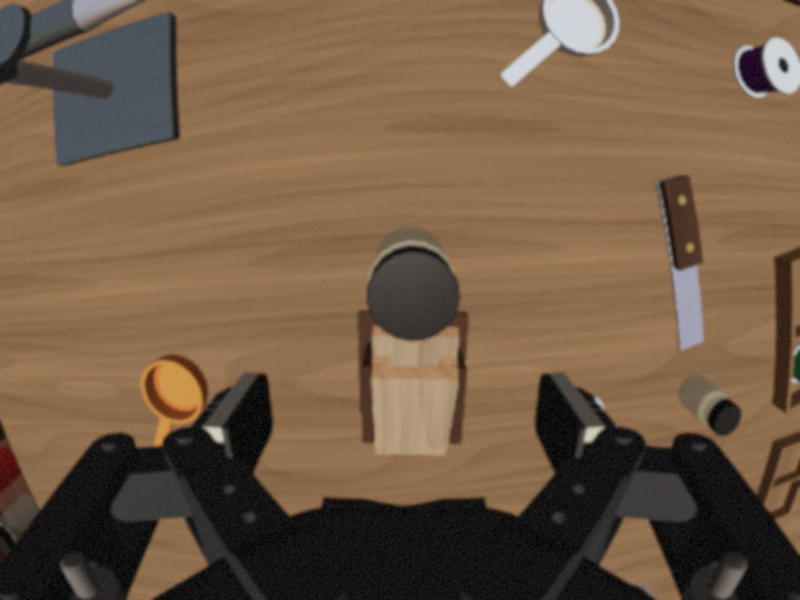

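The wrist view shows the jar lid at (413,293), just in front of the slot, with free room on both sides for the fingers. Its depth puts the jar at (0.556, 0.236), so I'll correct by 6 mm and go down.

Emit:
send_rows(travel=[[0.1,3,0.55],[0,3,0],[0,3,0],[0,3,0],[0,2.5,0],[0,2,0],[0,1,0],[0,0,0]], twist=[[0,0,0],[0,0,0],[0,0,0],[0,0,0],[0,0,0],[0,0,0],[0,0,0],[0,0,0]])

```text
time_s: 4.03
tcp_pos: [0.561, 0.2282, 0.0738]
orientation: [-0.091, -2.188, 2.186]
ft_force: [-0.8, -0.2, 0.7]
finger_gap: 0.0854
```

```bash
python3 -c "
from p import *
go([.556,.2355,.068],frame(-4,0,-1))"
```

```text
t 4.025 tcp [0.561  0.2282 0.0738] F [-0.8135 -0.226   0.7203] gap 0.08542536958431815
twist [ 0.0009 -0.0055 -0.008 ] world d [-0.005   0.0073 -0.0058] cm before twist [ 0.5559  0.5791 -0.6927] cm after twist [ 0.5475  0.5828 -0.6962]
```

Emit:
send_rows(travel=[[0.5,0.5,-0.65],[0,0,0]], twist=[[0,0,0],[0,0,0]])

```text
time_s: 4.28
tcp_pos: [0.5576, 0.236, 0.0703]
orientation: [-0.095, -2.19, 2.186]
ft_force: [0.0, 0.2, 0.1]
finger_gap: 0.0853
```

Emit:
send_rows(travel=[[0,0,0],[0,0,0],[0,0,0],[0,0,0],[0,0,0],[0,0,0]], twist=[[0,0,0],[0,0,0],[0,0,0],[0,0,0],[0,0,0],[0,0,0]], hand=0, newtons=40)

```text
time_s: 5.03
tcp_pos: [0.5586, 0.2366, 0.0718]
orientation: [-0.097, -2.193, 2.187]
ft_force: [-0.5, 0.2, 0.3]
finger_gap: 0.0562
```

Emit:
send_rows(travel=[[0,-1,0],[0,-2,0],[0,-3,0],[0,-3,0],[0,-3,0],[0,0,0]], twist=[[0,0,0],[0,0,0],[0,0,0],[0,0,0],[0,0,0],[0,0,0]])

```text
time_s: 5.78
tcp_pos: [0.5555, 0.2358, 0.198]
orientation: [-0.094, -2.191, 2.187]
ft_force: [0.3, 0.3, -4.2]
finger_gap: 0.0565
```

```bash
python3 -c "
from p import *
go([.510,-.220,.19],frame(13,0,-1))
go([.510,-.220,.19])"
```

```text
t 5.775 tcp [0.5555 0.2358 0.198 ] F [ 0.3453  0.3011 -4.1961] gap 0.05646919649825968
twist [ 0.0004 -0.3016 -0.0116] world d [-0.0455 -0.4558 -0.008 ] cm before twist [ 1.1471  0.6939 45.7952] cm after twist [14.6902  0.8044 43.3883]
t 5.775 tcp [0.5555 0.2358 0.198 ] F [ 0.3453  0.3011 -4.1961] gap 0.05646919649825968
twist [0. 0. 0.] world d [-0.0455 -0.4558 -0.008 ] cm before twist [ 1.1471  0.6939 45.7952] cm after twist [ 1.1471  0.6939 45.7952]
```

Emit:
send_rows(travel=[[0.1,0,1.5],[0.1,0,3],[0.1,0,3.7],[0.1,0,3.7],[0.1,0,3.7],[0.1,0,3.7],[0.1,0,3.7],[0.1,0,3.7],[0.1,0,3.7],[0.1,0,3.7],[0.1,0,3.7],[0.1,0,3.5],[0,0,2.5],[0,0,1.5],[0,0,0]], twist=[[0,0,0],[0,0,0],[0,0,0],[0,0,0],[0,0,0],[0,0,0],[0,0,0],[0,0,0],[0,0,0],[0,0,0],[0,0,0],[0,0,0],[0,0,0],[0,0,0],[0,0,0]])

```text
time_s: 7.65
tcp_pos: [0.4824, -0.2369, 0.1738]
orientation: [-0.045, -2.167, 2.163]
ft_force: [-0.2, 1.2, -3.4]
finger_gap: 0.0558
```

```bash
python3 -c "
from p import *
go([.510,-.220,.16],frame(-4,0,-1));print(bot.sense()['joints'])
w=grab('wrist');cv2.imwrite('pics/e.png',w['image'])
P=cloud(w,True).reshape(-1,3);m=(np.hypot(*(P[:,:2]-[.464,-.231]).T)<.14)&(P[:,2]>.02)&(P[:,2]<.036)
print(cv2.minAreaRect(P[m,:2].astype(np.float32)),m.sum())
b=grab('top');P=cloud(b).reshape(-1,3);m=(np.hypot(*(P[:,:2]-[.52,-.22]).T)<.06)&(P[:,2]<.04);print(np.percentile(P[m,2],[1,5,50,95]))
# slot front region now free
for n in('scene','top'):
    P=cloud(grab(n)).reshape(-1,3);x=(np.abs(P[:,1]-.235)<.05)&(P[:,0]>.36)&(P[:,0]<.56)&(P[:,2]>.02)
    Q=P[x];q=Q[(np.abs(Q[:,1]-.235)<.012)];q=q[np.argsort(q[:,0])];print(n,len(q));print(q[::max(1,len(q)//30)])
"
```

```text
t 7.65 tcp [ 0.4824 -0.2369  0.1738] F [-0.238   1.2242 -3.4309] gap 0.055844610219400875
twist [ 0.0005 -0.0076  0.0358] world d [ 0.0276  0.0169 -0.0138] cm before twist [-2.6719  1.288  -1.9011] cm after twist [-2.6385  1.3822 -1.8816]
[-0.5285  0.225   1.8655 -0.0173  1.0836  1.128 ]
((0.47866880893707275, -0.2256513088941574), (0.15795229375362396, 0.10067775100469589), 13.111608505249023) 2115
[-0.0049 -0.0019  0.0059  0.032 ]
scene 230
[[0.3924 0.239  0.0454]
 [0.3975 0.2428 0.048 ]
 [0.4037 0.2296 0.0533]
 [0.4093 0.2449 0.0537]
 [0.4137 0.2335 0.056 ]
 [0.4182 0.2376 0.058 ]
 [0.4235 0.2452 0.0584]
 [0.4292 0.2325 0.063 ]
 [0.4351 0.2239 0.0653]
 [0.4391 0.2318 0.0689]
 [0.4449 0.2465 0.0698]
 [0.4488 0.2321 0.0692]
 [0.4553 0.2416 0.0744]
 [0.4601 0.2407 0.08  ]
 [0.4641 0.234  0.0792]
 [0.4679 0.2461 0.0798]
 [0.4726 0.2267 0.0837]
 [0.4781 0.2368 0.0875]
 [0.4827 0.2327 0.0905]
 [0.4853 0.2275 0.0872]
 [0.4863 0.2339 0.0887]
 [0.4873 0.2447 0.087 ]
 [0.4886 0.229  0.085 ]
 [0.4898 0.2329 0.0787]
 [0.4907 0.2306 0.0666]
 [0.4926 0.2406 0.0664]
 [0.4993 0.2417 0.073 ]
 [0.5
[... 240 characters left out ...]
79]
 [0.4099 0.2417 0.0541]
 [0.4159 0.2246 0.0593]
 [0.4194 0.2318 0.0537]
 [0.4227 0.2367 0.0646]
 [0.4262 0.2411 0.056 ]
 [0.4294 0.2431 0.0642]
 [0.4327 0.2459 0.0667]
 [0.4385 0.2262 0.0685]
 [0.4419 0.2296 0.0666]
 [0.4454 0.2446 0.0743]
 [0.4488 0.2453 0.069 ]
 [0.4545 0.2281 0.076 ]
 [0.458  0.2346 0.0745]
 [0.4613 0.2462 0.0831]
 [0.4645 0.2463 0.0817]
 [0.4703 0.2236 0.0828]
 [0.4737 0.2271 0.0804]
 [0.4768 0.2326 0.0866]
 [0.48   0.2268 0.0818]
 [0.4834 0.2331 0.0818]
 [0.4868 0.2454 0.0851]
 [0.4927 0.2261 0.0851]
 [0.4969 0.2252 0.0674]
 [0.5002 0.2404 0.0737]
 [0.5034 0.2342 0.0716]
 [0.5068 0.2405 0.0724]
 [0.5125 0.2267 0.0782]
 [0.5161 0.2241 0.0726]
 [0.5195 0.2305 0.0723]]
```

Emit:
send_rows(travel=[[-1.3,0,-0.95],[-1.3,0,-0.95],[0,0,0]], twist=[[0,-0.007,0.035],[0,0,0],[0,0,0]])

```text
time_s: 8.22
tcp_pos: [0.5136, -0.2148, 0.1747]
orientation: [-0.075, -2.192, 2.19]
ft_force: [0.6, -0.1, -4.3]
finger_gap: 0.0566
```

```bash
python3 -c "
from p import *
go([.510,-.220,.08],frame(-4,0,-1))"
```

```text
t 8.225 tcp [ 0.5136 -0.2148  0.1747] F [ 0.5742 -0.0956 -4.2615] gap 0.05655983117795697
twist [ 0.0009  0.0056 -0.0044] world d [-0.0036 -0.0052 -0.0947] cm before twist [0.3626 9.4631 0.5539] cm after twist [0.3177 9.4651 0.5474]
```

Emit:
send_rows(travel=[[0.3,1.5,0.5],[0,2.5,0],[0,2,0],[0,1.5,0],[0,0.8,0],[0,0,0]], twist=[[0,0,0],[0,0,0],[0,0,0],[0,0,0],[0,0,0],[0,0,0]])

```text
time_s: 8.98
tcp_pos: [0.5086, -0.2202, 0.0857]
orientation: [-0.069, -2.19, 2.189]
ft_force: [1.1, -0.7, -2.5]
finger_gap: 0.0564
```

```bash
python3 -c "
from p import *
go([.510,-.220,.077],frame(-4,0,-1))"
```

```text
t 8.975 tcp [ 0.5086 -0.2202  0.0857] F [ 1.0884 -0.7482 -2.4933] gap 0.05635593802833045
twist [ 0.0005  0.0071 -0.0006] world d [ 0.0014  0.0002 -0.0087] cm before twist [-0.1408  0.8674 -0.028 ] cm after twist [-0.1412  0.8673 -0.0294]
```

Emit:
send_rows(travel=[[0,0.4,0],[0,0.3,0],[0,0.2,0],[0,0,0]], twist=[[0,0,0],[0,0,0],[0,0,0],[0,0,0]])

```text
time_s: 9.48
tcp_pos: [0.5104, -0.2212, 0.0782]
orientation: [-0.074, -2.19, 2.193]
ft_force: [-0.4, -0.1, -2.7]
finger_gap: 0.0563
```

Emit:
send_rows(travel=[[0,0.2,0],[0,0.2,0],[0,0,0]], twist=[[0,0,0],[0,0,0],[0,0,0]])

```text
time_s: 9.85
tcp_pos: [0.512, -0.2219, 0.0775]
orientation: [-0.077, -2.19, 2.196]
ft_force: [0.2, 0.0, -3.8]
finger_gap: 0.0563
```

Emit:
send_rows(travel=[[0,0.3,0],[0,0.2,0],[0,0,0]], twist=[[0,0,0],[0,0,0],[0,0,0]])

```text
time_s: 10.22
tcp_pos: [0.5134, -0.2225, 0.0773]
orientation: [-0.077, -2.191, 2.197]
ft_force: [0.6, 0.1, -4.0]
finger_gap: 0.0566
```

Emit:
send_rows(travel=[[0.1,0.6,0],[0,0,0]], twist=[[0,0,0],[0,0,0]])

```text
time_s: 10.48
tcp_pos: [0.5154, -0.2244, 0.0774]
orientation: [-0.082, -2.19, 2.202]
ft_force: [-0.1, -0.0, -4.2]
finger_gap: 0.0562
```

```bash
python3 -c "
from p import *
go([.510,-.220,.077],frame(-4,0,-1))"
```

```text
t 10.475 tcp [ 0.5154 -0.2244  0.0774] F [-0.0512 -0.0213 -4.1506] gap 0.05618399583561245
twist [-0.005   0.0075 -0.0129] world d [-0.0054  0.0044 -0.0004] cm before twist [ 0.5648  0.0289 -0.4031] cm after twist [ 0.5674  0.0382 -0.3987]
```

Emit:
send_rows(travel=[[0,0,0],[0,0,0],[0,0,0],[0,0,0]], twist=[[0,0,0],[0,0,0],[0,0,0],[0,0,0]], hand=1)

```text
time_s: 10.98
tcp_pos: [0.5158, -0.2246, 0.0764]
orientation: [-0.083, -2.19, 2.203]
ft_force: [0.1, 1.2, 0.2]
finger_gap: 0.0855
```

Emit:
send_rows(travel=[[0,-1,0],[0,-3,0],[0,-4,0],[0,-4,0],[0,-3,0],[0,0,0]], twist=[[0,0,0],[0,0,0],[0,0,0],[0,0,0],[0,0,0],[0,0,0]])

```text
time_s: 11.72
tcp_pos: [0.5138, -0.2236, 0.2331]
orientation: [-0.084, -2.19, 2.204]
ft_force: [0.0, -0.0, -0.3]
finger_gap: 0.0852
```

```bash
python3 - <<'E'
from p import *
go([.582,-.019,.20],frame(14,0,-1));print(bot.sense()['joints'])
w=grab('wrist');P=cloud(w,True).reshape(-1,3)
m=(np.hypot(*(P[:,:2]-[.515,-.222]).T)<.04)&(P[:,2]>.12)&(P[:,2]<.142)
print(cv2.minEnclosingCircle(P[m,:2].astype(np.float32)),np.median(P[m,2]),P[m].min(0),P[m].max(0),m.sum())
cv2.imwrite('pics/f.png',cv2.resize(w['image'],(800,600)))
E
```

```text
t 11.725 tcp [ 0.5138 -0.2236  0.2331] F [ 0.041  -0.0237 -0.3334] gap 0.08517888994962527
twist [-0.008  -0.3065 -0.0134] world d [ 0.0682  0.2046 -0.0331] cm before twist [ -5.4904   3.2642 -20.8617] cm after twist [-11.5679   3.3065 -18.2006]
[-0.4885  0.1732  1.7977  0.0007  1.1552  1.1441]
((0.5131687521934509, -0.22394277155399323), 0.027899397537112236) 0.12929966293798134 [ 0.4859 -0.2514  0.12  ] [ 0.541  -0.1971  0.1321] 3119
```

View pics/f.png

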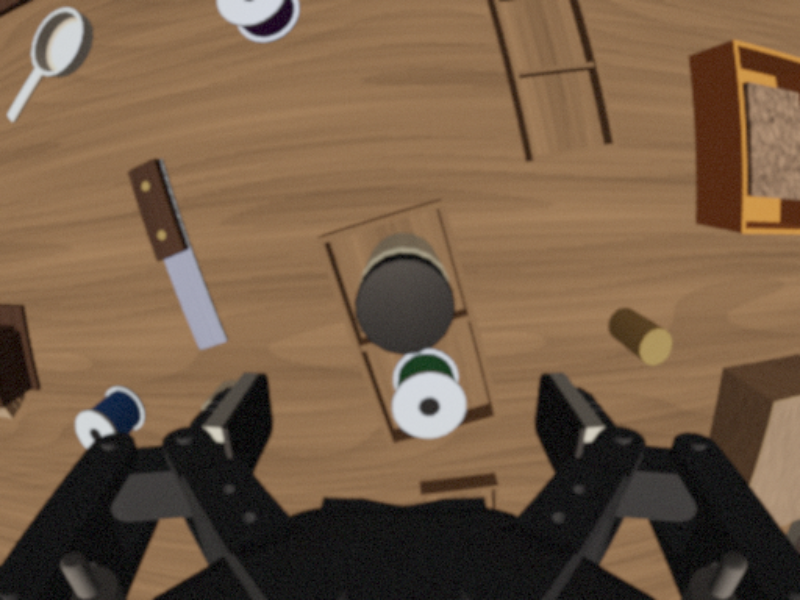

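The wrist view shows the jar upright in the tray's far half, lid at (405,307), with the green spool untouched at (430,405). Depth puts the jar at (0.513, −0.224) with its lid at 0.130 m, so it stands on the tray floor. Now the scraper.

Emit:
send_rows(travel=[[0,0,0],[0,0,0],[-1.8,0.6,-2.8],[-1.8,0.6,-2.8],[-1.8,0.6,-2.8],[-1.8,0.6,-2.8],[-1.8,0.6,-2.8],[-1.8,0.6,-2.8],[-1.5,0.6,-2],[0,0,0]], twist=[[0,-0.15,0],[-0.008,-0.155,-0.013],[0,0,0],[0,0,0],[0,0,0],[0,0,0],[0,0,0],[0,0,0],[0,0,0],[0,0,0]])

```text
time_s: 13.02
tcp_pos: [0.5733, -0.0012, 0.1681]
orientation: [-0.302, 2.116, -2.089]
ft_force: [0.2, -0.7, -0.3]
finger_gap: 0.0854
```

```bash
cat > sc.py <<'E'
from p import *
w=grab('wrist');I=w['image'].astype(int);P=cloud(w,True)
near=(np.hypot(P[...,0]-.54,P[...,1]+.029)<.11)&(P[...,2]<.03)
g=near&(P[...,2]>.0125);d=near&(I[...,0]>I[...,2]+5)
for m in(g,d):
    m=cv2.morphologyEx(m.astype(np.uint8),cv2.MORPH_OPEN,np.ones((3,3)))>0
    print(cv2.minAreaRect(P[m][:,:2].astype(np.float32)),m.sum(),np.median(P[m][:,2]))
cv2.imwrite('pics/g.png',cv2.resize(w['image'],(800,600)))
go([.5885,-.017,.1],frame(14,0,-1))
E
python3 sc.py
```

```text
((0.581560492515564, -0.016600795090198517), (0.08407322317361832, 0.029928572475910187), 14.530834197998047) 2385 0.017323398371398863
((0.49515053629875183, -0.03828318789601326), (0.08303125947713852, 0.02826523222029209), 14.685117721557617) 1575 0.0033299507492064225
t 13.075 tcp [ 0.5729 -0.002   0.1682] F [ 0.0619  0.4485 -0.4894] gap 0.08535366338521365
twist [0.0166 0.0059 0.0331] world d [ 0.0156 -0.015  -0.0682] cm before twist [-1.3609  6.7465  1.9551] cm after twist [-1.1477  6.8196  1.8348]
```

View pics/g.png

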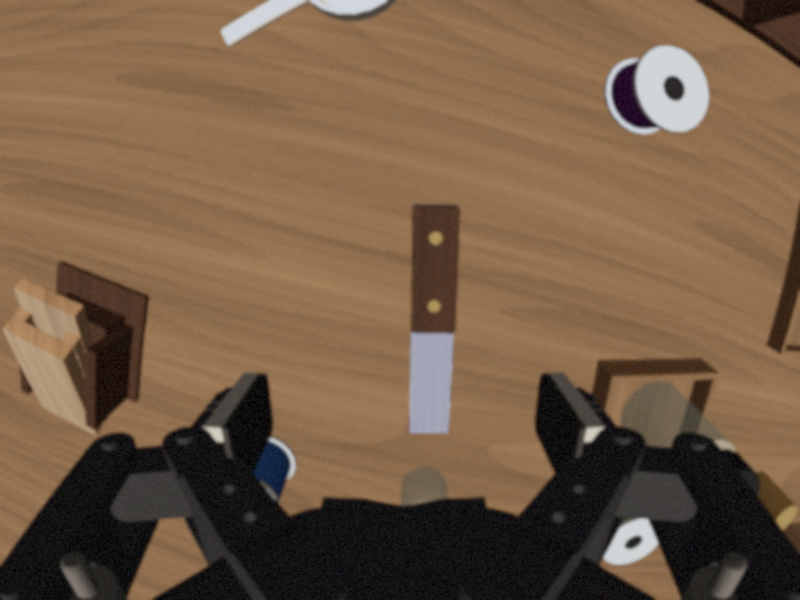

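The wrist view shows the scraper straight between the fingers, grip centre at (435,268) and shoulder at (432,332). Its grip centre is at (0.5816, −0.0166) with yaw 14.5°, matching the earlier views.

Emit:
send_rows(travel=[[0,0,0],[-1.2,3,1.6],[0,3,0],[0,2.5,0],[0,0,0]], twist=[[0.017,-0.003,0.033],[0,0,0],[0,0,0],[0,0,0],[0,0,0]])

```text
time_s: 13.7
tcp_pos: [0.5858, -0.0206, 0.0795]
orientation: [-0.265, 2.088, -2.093]
ft_force: [-0.0, 0.6, -0.4]
finger_gap: 0.0855
```

```bash
python3 -c "
from p import *
go([.5889,-.0147,.004],frame(14.5,0,-1))"
```

```text
t 13.7 tcp [ 0.5858 -0.0206  0.0795] F [-0.0025  0.5637 -0.425 ] gap 0.08552226304714125
twist [-0.002  -0.0037  0.0036] world d [ 0.0031  0.0059 -0.0755] cm before twist [-0.4695  7.5454 -0.5095] cm after twist [-0.444   7.5481 -0.4925]
```

Emit:
send_rows(travel=[[-0.4,2,-0.45],[0,2.5,0],[0,1.3,0],[0,0.7,0],[0,0,0]], twist=[[0,0,0],[0,0,0],[0,0,0],[0,0,0],[0,0,0]])

```text
time_s: 14.32
tcp_pos: [0.5913, -0.0162, 0.0142]
orientation: [-0.258, 2.085, -2.093]
ft_force: [0.1, 0.1, -0.2]
finger_gap: 0.0852
```

```bash
python3 -c "
from p import *
go([.5889,-.0147,.004],frame(14.5,0,-1))"
```

```text
t 14.325 tcp [ 0.5913 -0.0162  0.0142] F [ 0.1003  0.0784 -0.2343] gap 0.08524915638180712
twist [-0.004  -0.0051 -0.0015] world d [-0.0024  0.0015 -0.0102] cm before twist [ 0.1959  1.0156 -0.2088] cm after twist [ 0.1933  1.0168 -0.2057]
```

Emit:
send_rows(travel=[[0.2,0.7,-0.2],[0,0.3,0],[0,0,0]], twist=[[-0.004,-0.005,0],[0,0,0],[0,0,0]])

```text
time_s: 14.7
tcp_pos: [0.5902, -0.0147, 0.0052]
orientation: [-0.261, 2.084, -2.085]
ft_force: [0.8, -0.4, 1.0]
finger_gap: 0.0857
```

Emit:
send_rows(travel=[[0,0,0],[0,0,0],[0,0,0],[0,0,0],[0,0,0],[0,0,0],[0,0,0],[0,0,0]], twist=[[0,0,0],[0,0,0],[0,0,0],[0,0,0],[0,0,0],[0,0,0],[0,0,0],[0,0,0]], hand=0, newtons=90)

```text
time_s: 15.7
tcp_pos: [0.5914, -0.0148, 0.0063]
orientation: [-0.258, 2.083, -2.084]
ft_force: [-0.1, -0.1, 0.2]
finger_gap: 0.0273
```

```bash
python3 -c "
from p import *
go([.5889,-.0147,.004],frame(14.5,0,-1))"
```

```text
t 15.7 tcp [ 0.5914 -0.0148  0.0063] F [-0.092  -0.051   0.1508] gap 0.027292280420381246
twist [-0.0017  0.0003 -0.0069] world d [-0.0025  0.0001 -0.0023] cm before twist [ 0.2397  0.2325 -0.0755] cm after twist [ 0.2381  0.2342 -0.0751]
```

Emit:
send_rows(travel=[[0,-2,0],[0,-4,0],[0,-4,0],[0,-4,0],[-1,-3,-2.5],[-1,-3,-2.5],[-1,0,-2.5],[-1,0,-2.5],[0,0,0]], twist=[[0,0,0],[0,0,0],[0,0,0],[0,0,0],[0,0.08,0],[0,0.08,0],[0,0.08,0],[0,0.08,0],[0,0,0]])

```text
time_s: 16.82
tcp_pos: [0.6164, 0.0916, 0.2219]
orientation: [-0.099, -2.189, 2.186]
ft_force: [-0.2, -0.3, -1.7]
finger_gap: 0.0274
```

```bash
python3 - <<'E'
from p import *
import os
os.rename('wrist.npz','wrist_old.npz') 
w=grab('wrist');np.savez('wrist_new.npz',**w);cv2.imwrite('pics/h.png',cv2.resize(w['image'],(800,600)))
go([.56,.235,.2],frame(-4,0,-1));print(bot.sense()['joints'])
for n,fi in(('scene',0),('top',0),('wrist_old',1),('wrist_new',1)):
    P=cloud(load(n),fi).reshape(-1,3)
    Q=P[(np.abs(P[:,0]-.45)<.09)&(np.abs(P[:,1]-.239)<.06)&(P[:,2]>.03)&(P[:,2]<.12)]
    c0=np.array([.446,.239,.0706]);nn=np.array([-.417,.027,.9085])
    for _ in range(5):
        T=Q[np.abs((Q-c0)@nn)<.003];T=T[T[:,0]<.487]
        if len(T)<20: break
        c0=T.mean(0);nn=np.linalg.svd(T-c0,full_matrices=False)[2][2];nn*=np.sign(nn[2])
    r=cv2.minAreaRect(T[:,:2].astype(np.float32))
    # left/right edges by x-bins
    L=[];Rr=[]
    for x in np.arange(.40,.485,.01):
        t=T[np.abs(T[:,0]-x)<.005]
        if len(t)>8: L.append((x,t[:,1].max()));Rr.append((x,t[:,1].min()))
    L=np.array(L);Rr=np.array(Rr)
    S=Q[(Q[:,0]>.495)&(Q[:,2]>.062)]
    print(n,len(T),c0,nn,'yaw',np.degrees(np.arctan2(-nn[1],-nn[0])),'tilt',np.degrees(np.arccos(nn[2])),'xmax',T[:,0].max(),T[:,2].max())
    print('  edges',np.polyfit(L[:,0]-.45,L[:,1],1) if len(L)>2 else L,np.polyfit(Rr[:,0]-.45,Rr[:,1],1) if len(Rr)>2 else Rr,'sill',len(S),S.min(0) if len(S) else'',S.max(0) if len(S) else '')
E
```

```text
t 16.875 tcp [0.6158 0.0906 0.2216] F [ 0.1342 -0.2688 -1.431 ] gap 0.027248167588208496
twist [ 0.0011 -0.0086 -0.0115] world d [-0.0558  0.1444 -0.0216] cm before twist [  6.7208   2.0979 -13.9518] cm after twist [  6.5763   2.1588 -14.0112]
[ 0.0765  0.3053  1.6579 -0.0007  1.1669  1.726 ]
scene 377 [0.4407 0.2393 0.0684] [-0.429   0.0392  0.9025] yaw -5.225207791713438 tilt 25.515731354048153 xmax 0.48671180758563204 0.09169818761199244
  edges [-0.1362  0.2723] [0.0125 0.2057] sill 154 [0.4951 0.2017 0.0631] [0.5214 0.2686 0.0797]
top 406 [0.4401 0.2387 0.0678] [-0.4311  0.0342  0.9016] yaw -4.534200267167191 tilt 25.625344204900713 xmax 0.48680986350393235 0.09219999561416505
  edges [-0.1251  0.2721] [-0.03    0.2061] sill 147 [0.4962 0.2039 0.0633] [0.5206 0.264  0.0844]
wrist_old 1588 [0.4452 0.2373 0.0695] [-0.422   0.0233  0.9063] yaw -3.160915314380822 tilt 25.00469239345401 xmax 0.4869971893603754 0.08960177501431159
  edges [-0.1192  0.275 ] [0.0173 0.206 ] sill 911 [0.495  0.204  0.0624] [0.5212 0.2695 0.0779]
wrist_new 177 [0.4433 0.2514 0.0679] [-0.4327  0.0732  0.8986] yaw -9.596677958586078 tilt 26.02938315379579 xmax 0.4852153041539014 0.0881118656052446
  edges [0.3205 0.2604] [0.278  0.2476] sill 71 [0.5124 0.2047 0.0658] [0.5208 0.267  0.0785]
```

View pics/h.png

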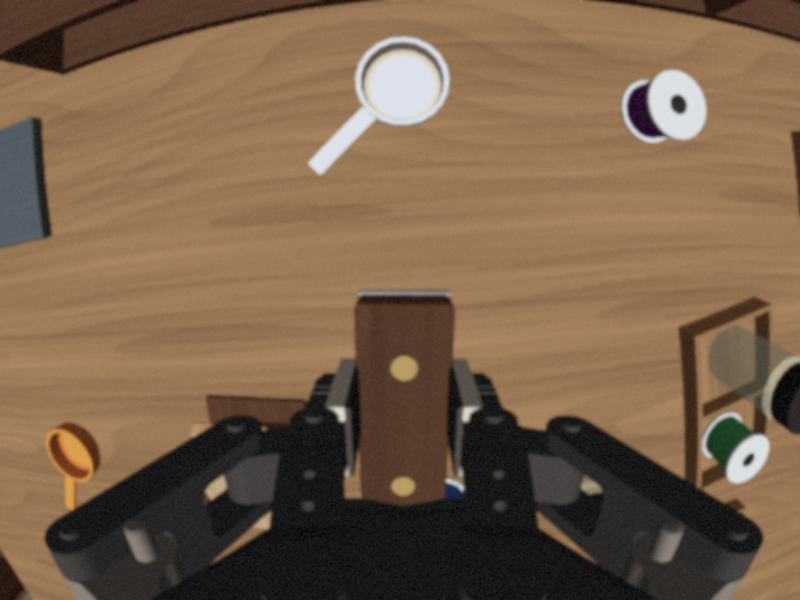

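The wrist view shows the scraper held straight between the pads, grip at (403,390). The rack is half hidden at lower left. Fused fits put the slot mouth near (0.4995, 0.236, 0.070) with yaw −4° and tilt 25°. Next I'll pitch the tool and go to a pose in front of the slot.

```bash
cat > sl.py <<'E'
from p import *
M=np.array([.4995,.2362,.070]);YAW=-4;OFF=np.array([.0525,-.0007,.0063])
def target(s,dz=.0015,yaw=YAW):
    R=frame(yaw,25,-1);xs=-R[:,0] if R[0,0]<0 else R[:,0];zs=-R[:,1];ys=np.cross(zs,xs)
    return M+xs*(s+OFF[0])+ys*OFF[1]+zs*(OFF[2]+dz),R,np.c_[xs,ys,zs]
def where():
    s=bot.sense();_,R,A=target(0);Rt=Ro.from_rotvec(s['orientation']).as_matrix()
    St=np.c_[-Rt[:,0],-Rt[:,2],-Rt[:,1]] # scraper axes from tool
    o=s['tcp_pos']-St@OFF
    print('scraper in slot mm',A.T@(o-M)*1e3,'rot',Ro.from_matrix(A.T@St).as_rotvec(),'F slot',A.T@s['ft_force'],'gap',s['finger_gap'],'t',s['time_s'])
def to(s,dz=.0015): p,R,A=target(s,dz);print(p);go(p,R);where()
E
python3 -c "
from sl import *
to(.125,.012)"
```

```text
[0.6522 0.2248 0.1616]
t 16.875 tcp [0.6158 0.0906 0.2216] F [ 0.1342 -0.2688 -1.431 ] gap 0.027248167588208496
twist [-0.0008 -0.0087  0.4249] world d [ 0.0364  0.1342 -0.06  ] cm before twist [ -2.5074   6.0436 -13.6546] cm after twist [  0.094    6.5751 -13.6389]
scraper in slot mm [ 128.0179 -135.9314   99.9489] rot [-0.0008  0.4249 -0.0087] F slot [-0.4664 -0.2588 -1.3615] gap 0.027248167588208496 t 16.875
```

Emit:
send_rows(travel=[[0,0,0],[0,0,0],[0,0,0],[0,0,-2.7],[0,0,-2.7],[0,0,-2.7],[0,1.5,-2.7],[0,1.5,-2.7],[0,0,0]], twist=[[0,0,0.142],[0,0,0.142],[0,-0.008,0.142],[0,0,0],[0,0,0],[0,0,0],[0,0,0],[0,0,0],[0,0,0]])

```text
time_s: 18.0
tcp_pos: [0.629, 0.2145, 0.1885]
orientation: [0.515, 1.974, -2.041]
ft_force: [-0.4, -0.2, -1.4]
finger_gap: 0.0274
```

```bash
python3 -c "
from sl import *
to(.125,.012)"
```

```text
[0.6522 0.2248 0.1616]
t 18.0 tcp [0.629  0.2145 0.1885] F [-0.4194 -0.2494 -1.357 ] gap 0.02740581312419637
twist [-0.0171  0.0018  0.0011] world d [ 0.0232  0.0103 -0.0269] cm before twist [-0.9035  3.3689 -1.2457] cm after twist [-0.8974  3.3907 -1.1895]
scraper in slot mm [116.0177 -12.0973  45.9565] rot [-0.0171  0.0011  0.0018] F slot [-0.9369 -0.278  -1.0604] gap 0.02740581312419637 t 18.0
```

Emit:
send_rows(travel=[[-0.9,1.2,-1.2],[0,2,0],[0,0,0]], twist=[[-0.017,0,0],[0,0,0],[0,0,0]])

```text
time_s: 18.38
tcp_pos: [0.6524, 0.222, 0.1617]
orientation: [0.513, 1.99, -2.025]
ft_force: [-0.5, 0.4, -1.6]
finger_gap: 0.0277
```

```bash
python3 - <<'E'
from sl import *
to(.115,.0015)
# check blade pose in slot frame from fixed cameras
_,R,A=target(0)
for n in('scene','top'):
    f=grab(n);P=cloud(f);I=f['image'].astype(int);Q=(P-M)@A
    blade=(np.abs(Q[...,0]-.07)<.05)&(np.abs(Q[...,1])<.03)&(np.abs(Q[...,2])<.03)&(I[...,0]>I[...,2]+5)
    if blade.sum()>10:
        q=Q[blade];print(n,blade.sum(),'min',q.min(0)*1e3,'max',q.max(0)*1e3,'med',np.median(q,0)*1e3)
    v,u=np.where((np.abs(Q[...,0])<.2)&(np.abs(Q[...,1])<.06)&(np.abs(Q[...,2])<.05))
    if n=='scene':
        c=f['image'][v.min()-10:v.max()+20,u.min()-15:u.max()+25];cv2.imwrite('pics/i.png',cv2.resize(c,(800,int(800*c.shape[0]/c.shape[1])) if c.shape[1]*.75>=c.shape[0] else (int(600*c.shape[1]/c.shape[0]),600),interpolation=2))
        print(v.min()-10,u.min()-15,c.shape)
E
```

```text
[0.6476 0.2251 0.1479]
t 18.375 tcp [0.6524 0.222  0.1617] F [-0.4665  0.3896 -1.5638] gap 0.027662144649779567
twist [-0.0019  0.0005  0.0024] world d [-0.0048  0.0031 -0.0138] cm before twist [ 1.0368  1.0419 -0.2817] cm after twist [ 1.0394  1.04   -0.2792]
scraper in slot mm [125.3789  -2.8289  12.0229] rot [-0.0019  0.0024  0.0005] F slot [-1.1073  0.3562 -1.2092] gap 0.027662144649779567 t 18.375
scene 105 min [ 37.7704 -18.6733  14.1355] max [117.1957   8.6156  19.0077] med [67.4844 -9.2401 16.6543]
118 263 (91, 136, 3)
```

View pics/i.png

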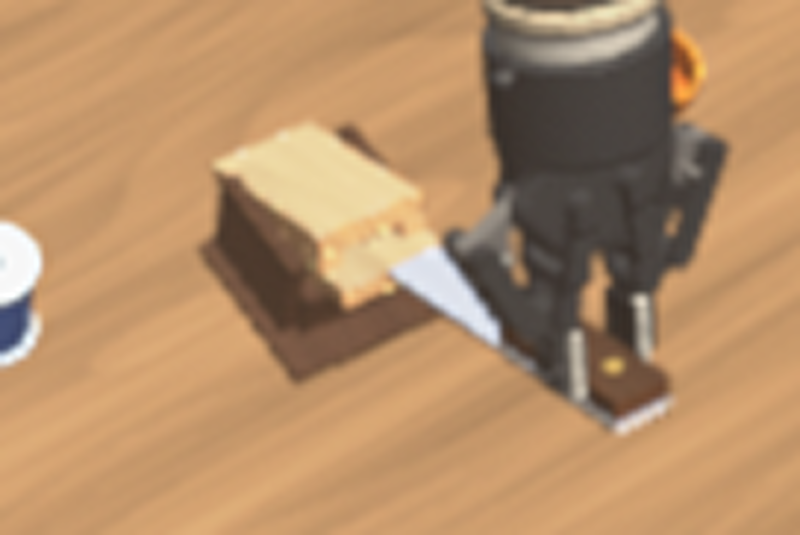

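The crop shows the blade tip at (420,255), straight in front of the slot above the sill at (385,280). Its edges from this camera agree with my grip model to about 1 mm. I'll check the rack's surfaces in the same frame, then lower to the slot line.

```bash
python3 - <<'E'
from sl import *
_,R,A=target(0)
for n in('scene','wrist_old','top'):
    f=load(n);Q=((cloud(f,n[0]=='w').reshape(-1,3)-M)@A)*1e3
    top=Q[(Q[:,0]<-8)&(Q[:,0]>-80)&(abs(Q[:,1])<25)&(abs(Q[:,2]-22)<6)];si=Q[(Q[:,0]>5)&(Q[:,0]<17)&(abs(Q[:,1])<25)&(abs(Q[:,2])<5)]
    y=Q[(Q[:,0]<-8)&(Q[:,0]>-60)&(abs(Q[:,2]-22)<4)&(abs(Q[:,1])<45)]
    e=Q[(abs(Q[:,2])<4)&(abs(Q[:,1])<25)&(Q[:,0]>0)&(Q[:,0]<40)]
    ys=Q[(abs(Q[:,2])<4)&(Q[:,0]>5)&(Q[:,0]<17)&(abs(Q[:,1])<45)]
    print(n,'head z',np.median(top[:,2]),'sill z',np.median(si[:,2]) if len(si) else '',len(si),'head y',np.percentile(y[:,1],[1,99]),'sill y',np.percentile(ys[:,1],[1,99]),'sill end',np.percentile(e[:,0],98))
E
```

```text
scene head z 23.504095037074755 sill z 1.0089181660296107 44 head y [-39.1002  33.4925] sill y [-32.1285  26.4873] sill end 18.65761656254398
wrist_old head z 22.61862123544261 sill z -0.08951496205583968 321 head y [-34.2222  31.0943] sill y [-30.6683  30.0418] sill end 16.979566803862756
top head z 22.42468585358416 sill z -0.25422172162269974 22 head y [ 7.7373 35.2576] sill y [-31.4324  27.7349] sill end 20.176769642808146
```

Emit:
send_rows(travel=[[0.1,0.6,-0.25],[0,0.3,0],[0,0,0]], twist=[[0,0,0],[0,0,0],[0,0,0]])

```text
time_s: 18.85
tcp_pos: [0.6571, 0.2251, 0.1559]
orientation: [0.517, 1.989, -2.02]
ft_force: [-0.5, -0.1, -1.9]
finger_gap: 0.0275
```

```bash
python3 -c "
from sl import *
to(.1,.0015)"
```

```text
[0.634  0.2261 0.1415]
t 18.85 tcp [0.6571 0.2251 0.1559] F [-0.5061 -0.095  -1.9455] gap 0.027472082303776114
twist [ 0.0002 -0.0002 -0.0026] world d [-0.023   0.001  -0.0144] cm before twist [2.6983 0.3221 0.0627] cm after twist [2.6974 0.3292 0.0621]
scraper in slot mm [126.9913   0.6317   4.6547] rot [ 0.0002 -0.0026 -0.0002] F slot [-1.2737 -0.1301 -1.5526] gap 0.027472082303776114 t 18.85
```

Emit:
send_rows(travel=[[0.8,0.2,0.1],[0.8,0.1,0],[0.7,0,0],[0,0,0]], twist=[[0,0,0],[0,0,0],[0,0,0],[0,0,0]])

```text
time_s: 19.35
tcp_pos: [0.6354, 0.2256, 0.1425]
orientation: [0.516, 1.989, -2.02]
ft_force: [-0.7, -0.1, -1.5]
finger_gap: 0.0277
```

```bash
python3 -c "
from sl import *
to(.08,.0018)"
```

```text
[0.6158 0.2274 0.1333]
t 19.35 tcp [0.6354 0.2256 0.1425] F [-0.7323 -0.052  -1.5361] gap 0.02766944360812653
twist [ 0.0002  0.0003 -0.002 ] world d [-0.0195  0.0018 -0.0092] cm before twist [ 2.1641 -0.0025 -0.0395] cm after twist [ 2.1641  0.0019 -0.0388]
scraper in slot mm [101.6535  -0.4037   1.7125] rot [ 0.0002 -0.002   0.0003] F slot [-1.308  -0.1029 -1.085 ] gap 0.02766944360812653 t 19.35
```

Aligned to under 1 mm, so I'll enter the slot.

Emit:
send_rows(travel=[[0.8,0,0],[0.8,0,0],[0.8,0,0],[0.8,0,0],[0,0,0]], twist=[[0,0,0],[0,0,0],[0,0,0],[0,0,0],[0,0,0]])

```text
time_s: 19.98
tcp_pos: [0.6042, 0.2279, 0.1281]
orientation: [0.516, 1.989, -2.02]
ft_force: [1.5, -0.4, -1.9]
finger_gap: 0.0276
```

```bash
python3 -c "
from sl import *
to(.04,.0018)"
```

```text
[0.5797 0.2299 0.1164]
t 19.975 tcp [0.6042 0.2279 0.1281] F [ 1.4619 -0.4334 -1.9013] gap 0.027578649781757635
twist [ 0.0003  0.0005 -0.0021] world d [-0.0245  0.002  -0.0116] cm before twist [ 2.7219  0.008  -0.0333] cm after twist [ 2.7219  0.0137 -0.0319]
scraper in slot mm [67.2314 -0.3444  1.828 ] rot [ 0.0003 -0.0021  0.0005] F slot [ 0.5456 -0.3304 -2.3522] gap 0.027578649781757635 t 19.975
```

Emit:
send_rows(travel=[[0.8,0,0],[0.8,0,0],[0.8,0,0],[1,0,0],[1,0,0],[0,0,0]], twist=[[0,0,0],[0,0,0],[0,0,0],[0,0,0],[0,0,0],[0,0,0]])

```text
time_s: 20.72
tcp_pos: [0.5693, 0.2331, 0.1143]
orientation: [0.526, 1.984, -2.002]
ft_force: [-3.4, 0.8, -3.5]
finger_gap: 0.0277
```

```bash
python3 -c "
from sl import *
to(.0,.001)"
```

```text
[0.5438 0.2324 0.0988]
t 20.725 tcp [0.5693 0.2331 0.1143] F [-3.3717  0.7773 -3.513 ] gap 0.027711661576172927
twist [ 0.0073  0.0031 -0.0179] world d [-0.0255 -0.0007 -0.0155] cm before twist [2.963  0.281  0.2426] cm after twist [2.9568 0.3358 0.2495]
scraper in slot mm [29.6868  2.3819  3.4234] rot [ 0.0073 -0.0179  0.0031] F slot [-4.5822  0.5402 -1.7395] gap 0.027711661576172927 t 20.725
```

Emit:
send_rows(travel=[[0.7,0.25,0.2],[0.9,0.1,0.1],[0.9,0,0],[0.9,0,0],[0,0,0]], twist=[[0.007,0.003,-0.018],[0,0,0],[0,0,0],[0,0,0],[0,0,0]])

```text
time_s: 21.35
tcp_pos: [0.5507, 0.2358, 0.1048]
orientation: [0.529, 1.986, -1.999]
ft_force: [-1.6, 0.1, -3.0]
finger_gap: 0.0272
```

```bash
python3 -c "
from sl import *
to(.0,.0005)"
```

```text
[0.544  0.2324 0.0984]
t 21.35 tcp [0.5507 0.2358 0.1048] F [-1.5815  0.1284 -2.9644] gap 0.027235929744454192
twist [ 0.0098  0.001  -0.02  ] world d [-0.0066 -0.0034 -0.0065] cm before twist [0.8561 0.2974 0.388 ] cm after twist [0.8495 0.3182 0.3858]
scraper in slot mm [8.6306 3.8711 2.6415] rot [ 0.0098 -0.02    0.001 ] F slot [-2.6908  0.0177 -2.0161] gap 0.027235929744454192 t 21.35
```

Emit:
send_rows(travel=[[0.3,0.2,0.5],[0.5,0.1,0.3],[0.6,0,0.2],[0.6,0,0],[0,0,0]], twist=[[0.01,0,-0.02],[0,0,0],[0,0,0],[0,0,0],[0,0,0]])

```text
time_s: 21.98
tcp_pos: [0.5445, 0.234, 0.1019]
orientation: [0.534, 1.996, -1.993]
ft_force: [-0.4, 2.4, -3.0]
finger_gap: 0.0273
```

```bash
python3 -c "
from sl import *
to(.0,.0005)"
```

```text
[0.544  0.2324 0.0984]
t 21.975 tcp [0.5445 0.234  0.1019] F [-0.3696  2.3676 -3.0261] gap 0.027317853618434338
twist [ 0.0167 -0.0057 -0.0187] world d [-0.0005 -0.0016 -0.0036] cm before twist [0.1868 0.3042 0.1736] cm after twist [0.1821 0.3104 0.1674]
scraper in slot mm [1.9525 2.0847 2.6403] rot [ 0.0167 -0.0187 -0.0057] F slot [-1.7628  2.336  -2.517 ] gap 0.027317853618434338 t 21.975
```

Close to home. I'll push firmly and see whether it stops.

Emit:
send_rows(travel=[[0.8,0,0],[1,0,0],[1,0,0],[1,0,0]], twist=[[0,0,0],[0,0,0],[0,0,0],[0,0,0]])

```text
time_s: 22.48
tcp_pos: [0.5386, 0.2373, 0.1037]
orientation: [0.56, 1.965, -1.956]
ft_force: [27.5, -10.3, -4.7]
finger_gap: 0.0275
```

```bash
python3 -c "
from sl import *
to(.0,.0005)"
```

```text
[0.544  0.2324 0.0984]
t 22.475 tcp [0.5386 0.2373 0.1037] F [ 27.4812 -10.3088  -4.7353] gap 0.027522997297968192
twist [ 0.0239  0.0064 -0.0654] world d [ 0.0054 -0.0049 -0.0053] cm before twist [-0.2463  0.7348  0.4689] cm after twist [-0.2971  0.728   0.4497]
scraper in slot mm [-2.4516  4.3538  4.3793] rot [ 0.0239 -0.0654  0.0064] F slot [ 23.4962  -8.3667 -16.1813] gap 0.027522997297968192 t 22.475
```

Emit:
send_rows(travel=[[0,0.3,0.4],[0.2,0.2,0.2],[0,0,0]], twist=[[0.02,0,-0.06],[0,0,0],[0,0,0]])

```text
time_s: 22.85
tcp_pos: [0.5415, 0.2322, 0.0994]
orientation: [0.521, 1.991, -2.008]
ft_force: [1.4, 2.0, -1.0]
finger_gap: 0.0275
```

```bash
python3 -c "
from sl import *
to(.0,.0005)"
```

```text
[0.544  0.2324 0.0984]
t 22.85 tcp [0.5415 0.2322 0.0994] F [ 1.4188  1.9861 -0.9573] gap 0.02753731022898431
twist [ 0.0076  0.0001 -0.0088] world d [ 0.0026  0.0002 -0.0011] cm before twist [-0.1832  0.2075 -0.0375] cm after twist [-0.185   0.2055 -0.0391]
scraper in slot mm [-1.7924 -0.3475  2.0993] rot [ 0.0076 -0.0088  0.0001] F slot [ 0.7526  2.0803 -1.4072] gap 0.02753731022898431 t 22.85
```

Emit:
send_rows(travel=[[0,0,0],[0,0,0],[0,0,0],[0,0,0],[0,0,0]], twist=[[0,0,0],[0,0,0],[0,0,0],[0,0,0],[0,0,0]], hand=1)

```text
time_s: 23.48
tcp_pos: [0.5365, 0.2305, 0.0963]
orientation: [0.512, 1.99, -2.017]
ft_force: [0.4, 0.6, 0.0]
finger_gap: 0.0854
```

Emit:
send_rows(travel=[[0,-1,0],[0,-2,0],[0,-3,0],[0,-3,0],[0,-3,0],[-2,-2,0],[-2,0,0],[0,0,0]], twist=[[0,0,0],[0,0,0],[0,0,0],[0,0,0],[0,0,0],[0,0,0],[0,0,0],[0,0,0]])

```text
time_s: 24.48
tcp_pos: [0.5116, 0.2323, 0.2478]
orientation: [0.513, 1.991, -2.013]
ft_force: [0.7, -0.3, 0.5]
finger_gap: 0.0854
```

```bash
cat > ck.py <<'E'
from sl import *
import sys
s=bot.sense();print(s['time_s'],s['tcp_pos'],s['ft_force'])
_,R,A=target(0)
for n in('scene','top','wrist'):
    f=grab(n);P=cloud(f,n[0]=='w');I=f['image'].astype(int);Q=(P-M)@A*1e3
    g=(Q[...,0]>-15)&(Q[...,0]<110)&(abs(Q[...,1])<25)&(Q[...,2]>13)&(Q[...,2]<26)&(I.sum(-1)<260)
    q=Q[g]
    if len(q)>20:
        r=cv2.minAreaRect(q[:,:2].astype(np.float32));print(n,len(q),'grip x',np.percentile(q[:,0],[1,99]),'y',np.percentile(q[:,1],[2,98]),'z',np.median(q[:,2]),'rect',r,'pitch',np.polyfit(q[:,0],q[:,2],1)[0])
    # blade visible in front of the mouth
    b=(Q[...,0]>-5)&(Q[...,0]<110)&(abs(Q[...,1])<20)&(abs(Q[...,2]-5)<6)&(I[...,0]>I[...,2]+5);print('  blueish px',b.sum())
w=f['image']if 0 else load('wrist')['image'];cv2.imwrite('pics/'+sys.argv[1],cv2.resize(w,(800,600)))
E
python3 ck.py j.png
```

```text
24.475 [0.5116 0.2323 0.2478] [ 0.6568 -0.2508  0.4838]
scene 88 grip x [ 6.3385 85.0151] y [-18.4892   8.9801] z 19.169985003041308 rect ((44.47261047363281, -4.343995094299316), (28.6312313079834, 82.71136474609375), 88.85253143310547) pitch 0.0069299210954734776
  blueish px 0
top 167 grip x [ 9.3577 84.388 ] y [-17.2142  10.8867] z 19.6849232433562 rect ((44.77260971069336, -3.3633384704589844), (29.288082122802734, 81.0350341796875), 88.34314727783203) pitch 0.0049628661513989964
  blueish px 0
wrist 2144 grip x [-0.832  82.2966] y [-14.5582  13.0456] z 19.454817443689024 rect ((40.132957458496094, -1.2556495666503906), (29.253738403320312, 84.95012664794922), 89.18195343017578) pitch -0.002499015497088734
  blueish px 0
```

View pics/j.png

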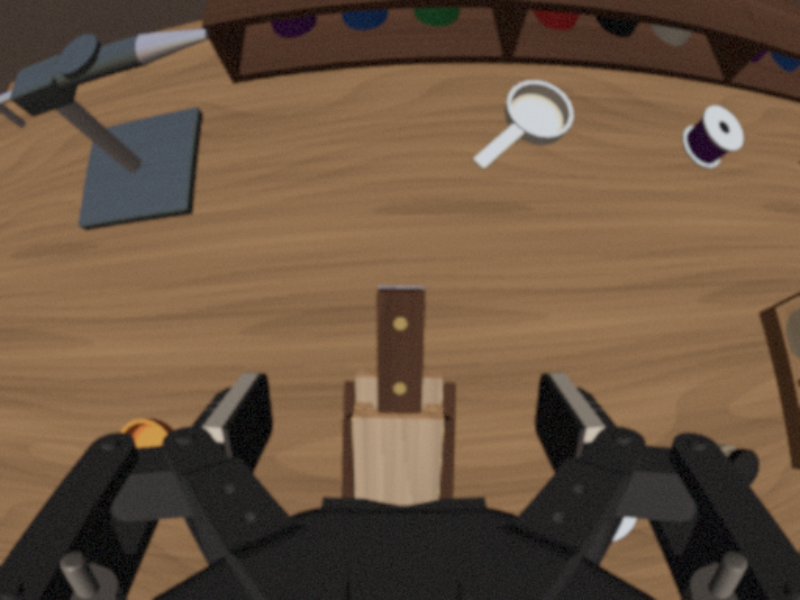

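The wrist view shows the handle in line with the head, and its shoulder at (400,412) appears to be against the front face. I'll check an enlarged crop for a gap.

```bash
python3 - <<'E'
from sl import *
w=load('wrist');c=w['image'][175:325,205:305];cv2.imwrite('pics/k.png',cv2.resize(c,(400,600),interpolation=2))
# project shoulder-top edge & front-face top edge for the model
f=load('top');P=cloud(f).reshape(-1,3)
m=(np.hypot(*(P[:,:2]-[.513,-.224]).T)<.035)&(P[:,2]>.12)&(P[:,2]<.142);print('jar',P[m].mean(0),m.sum())
E
```

```text
jar [ 0.5148 -0.2248  0.1317] 257
```

View pics/k.png

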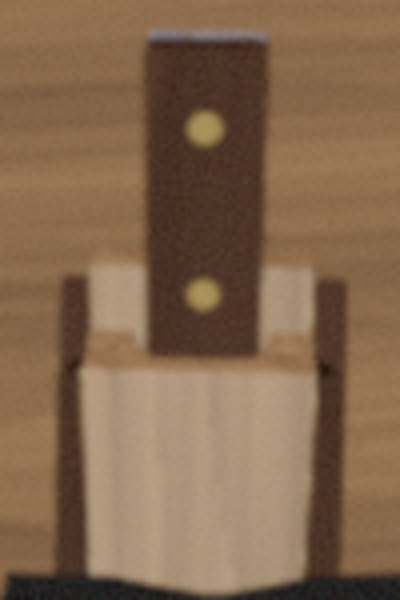

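```bash
python3 - <<'E'
from sl import *
w=load('wrist');_,R,A=target(0);K=w['intrinsics']
def hit(cx,cy,z):
    u,v=205+cx/4-.375,175+cy/4-.375;x=(u-K[0,2])/K[0,0];y=(v-K[1,2])/K[1,1];r=np.hypot(x,y)
    d=np.array([np.sin(r)*x/r,np.sin(r)*y/r,np.cos(r)]);c=A.T@(-w['R'].T@w['t'].ravel()-M);k=A.T@(w['R'].T@d)
    return (c+k*((z-c[2])/k[2]))*1e3
for n,a in dict(sill_end_L=(115,264,0),sill_end_R=(290,264,0),grip_end=(206,41,.019),plate_end=(206,31,.003),shoulder_top=(205,355,.019),head_edge=(200,367,.0225),headL=(82,366,.0225),headR=(318,366,.0225)).items(): print(n,hit(*a))
E
```

```text
sill_end_L [16.2392 24.0433  0.    ]
sill_end_R [ 16.5146 -23.7184   0.    ]
grip_end [83.5953 -0.9291 19.    ]
plate_end [82.2669 -0.774   3.    ]
shoulder_top [-1.4233 -0.7414 19.    ]
head_edge [-3.1186  0.5307 22.5   ]
headL [-3.3249 31.5449 22.5   ]
headR [ -2.8778 -30.3829  22.5   ]
```

The rays give the rack face at about −3.2 mm and the shoulder at about −1.4 mm, which leaves a gap of 1 to 2 mm. I'll tighten it by pushing the handle's end with closed fingers.

```bash
cat > pu.py <<'E'
from sl import *
def tcp(x,y,z):
    _,R,A=target(0);s=bot.sense();print('tcp in slot mm',A.T@(s['tcp_pos']-M)*1e3,'F slot',A.T@s['ft_force']);go(M+A@(np.array([x,y,z])/1e3),R)
E
python3 -c "
from pu import *
tcp(115,-1,60)"
```

```text
tcp in slot mm [ 83.1618  -3.8931 154.4367] F slot [-0.2926  0.4474 -0.3278]
t 24.625 tcp [0.5093 0.2316 0.2451] F [-0.0952  0.4552 -0.4208] gap 0.08492759262481772
twist [0.0031 0.0046 0.0011] world d [ 0.0688 -0.0019 -0.0721] cm before twist [-3.1957  9.4409 -0.2449] cm after twist [-3.1838  9.4437 -0.2893]
```

Emit:
send_rows(travel=[[-1.6,0,-0.25],[-1.6,0,0],[0,3,0],[0,3,0],[0,3,0],[0,0,0]], twist=[[0,0,0],[0,0,0],[0,0,0],[0,0,0],[0,0,0],[0,0,0]], hand=0, newtons=60)

```text
time_s: 25.38
tcp_pos: [0.5828, 0.2296, 0.1749]
orientation: [0.508, 1.991, -2.019]
ft_force: [-0.5, -0.8, 1.1]
finger_gap: 0.0001
```

```bash
python3 -c "
from pu import *
tcp(112,-1,6)"
```

```text
tcp in slot mm [120.0604  -0.748   59.7282] F slot [ 0.0461 -0.8471  1.1609]
t 25.375 tcp [0.5828 0.2296 0.1749] F [-0.5068 -0.8137  1.0716] gap 0.00013115786061159907
twist [0.0024 0.0049 0.0012] world d [ 0.0153 -0.0013 -0.0521] cm before twist [0.7997 5.3737 0.0343] cm after twist [0.806  5.3728 0.0252]
```

Emit:
send_rows(travel=[[0,2,0],[0,2,0],[0,1.3,0],[0,0,0]], twist=[[0,0,0],[0,0,0],[0,0,0],[0,0,0]])

```text
time_s: 25.88
tcp_pos: [0.6099, 0.2294, 0.1309]
orientation: [0.514, 1.989, -2.013]
ft_force: [0.0, 0.3, -0.4]
finger_gap: -0.0001
```

```bash
python3 -c "
from pu import *
tcp(94,-1,6)"
```

```text
tcp in slot mm [125.9653   0.8765   8.4845] F slot [-0.1674  0.3332 -0.3874]
t 25.875 tcp [0.6099 0.2294 0.1309] F [ 0.0352  0.3316 -0.4218] gap -0.00011111070438036222
twist [ 0.0048  0.0037 -0.0054] world d [-0.028   0.0001 -0.0158] cm before twist [3.1985 0.2303 0.1769] cm after twist [3.1965 0.2484 0.1877]
```

Emit:
send_rows(travel=[[1,0,0.15],[1,0,0],[0.7,0,0],[0.5,0,0],[0,0,0]], twist=[[0,0,0],[0,0,0],[0,0,0],[0,0,0],[0,0,0]])

```text
time_s: 26.5
tcp_pos: [0.5791, 0.2307, 0.1191]
orientation: [0.517, 1.988, -2.009]
ft_force: [0.3, -0.8, 0.6]
finger_gap: -0.0
```

```bash
python3 -c "
from pu import *
tcp(94,-1,8)"
```

```text
tcp in slot mm [93.0726  0.0193 10.8111] F slot [ 0.5788 -0.73    0.414 ]
t 26.5 tcp [0.5791 0.2307 0.1191] F [ 0.2978 -0.7526  0.6198] gap -1.0566726335756182e-05
twist [ 0.0066  0.004  -0.0086] world d [ 0.002  -0.0012 -0.0022] cm before twist [-0.0899  0.2812  0.1041] cm after twist [-0.0927  0.2811  0.1019]
```

Emit:
send_rows(travel=[[0.5,0.1,0],[0.7,0.1,0],[0.9,0,0],[0.9,0,0]], twist=[[0,0,0],[0,0,0],[0,0,0],[0,0,0]])

```text
time_s: 27.0
tcp_pos: [0.5769, 0.2366, 0.122]
orientation: [0.55, 1.97, -1.962]
ft_force: [17.2, -6.3, 0.6]
finger_gap: 0.0001
```

```bash
python3 -c "
from pu import *
tcp(94,-1,8)"
```

```text
tcp in slot mm [91.9578  5.7743 14.5232] F slot [16.2436 -5.0889 -6.9154]
t 27.0 tcp [0.5769 0.2366 0.122 ] F [17.2463 -6.3073  0.5974] gap 0.00012637343818189072
twist [ 0.0233  0.0086 -0.0559] world d [ 0.0041 -0.0071 -0.005 ] cm before twist [-0.162   0.6466  0.6942] cm after twist [-0.2042  0.6523  0.6774]
```

Emit:
send_rows(travel=[[-0.2,0.5,0.7],[0,0,0],[0.6,0,0.2],[1.2,0.1,0.2],[1.2,0.1,0.2]], twist=[[0.02,0.005,-0.055],[0,0,0],[0,0,0],[0,0,0],[0,0,0]])

```text
time_s: 27.62
tcp_pos: [0.5771, 0.2298, 0.1209]
orientation: [0.543, 1.972, -1.966]
ft_force: [23.9, -8.9, 1.1]
finger_gap: -0.0004
```

```bash
python3 -c "
from pu import *
tcp(105,-1,8)"
```

```text
tcp in slot mm [92.0488 -0.9816 13.2854] F slot [22.6589 -7.2545 -9.4047]
t 27.625 tcp [0.5771 0.2298 0.1209] F [23.9448 -8.9466  1.0525] gap -0.00040110697943132405
twist [ 0.0221  0.0099 -0.0502] world d [ 0.0139 -0.001   0.0007] cm before twist [-1.2668  0.5926  0.0269] cm after twist [-1.2951  0.5285  0.0018]
```

The push stops hard at the same place, 92.0 mm with 23 N, so the shoulder is seated. I'll back off and do a last check.

Emit:
send_rows(travel=[[-1,0,0],[-2,0,0],[0,-3,0],[0,-4,0],[0,-4,0],[0,-4,0],[2.5,-1,0],[2.5,0,0],[0,0,0]], twist=[[0.02,0.01,-0.05],[0,0,0],[0,0,0],[0,0,0],[0,0,0],[0,0,0],[0,0,0],[0,0,0],[0,0,0]], hand=0)

```text
time_s: 28.75
tcp_pos: [0.4778, 0.2334, 0.2533]
orientation: [0.502, 1.991, -2.033]
ft_force: [-1.0, -0.1, 0.2]
finger_gap: 0.0008
```

```bash
python3 ck.py l.png; python3 - <<'E'
from p import *
w=load('wrist');c=w['image'][175:325,205:305];cv2.imwrite('pics/m.png',cv2.resize(c,(400,600),interpolation=2))
E
```

```text
28.75 [0.4778 0.2334 0.2533] [-1.0262 -0.1475  0.2495]
scene 102 grip x [ 5.9609 82.8096] y [-14.6089  12.5764] z 19.36130998773723 rect ((44.182151794433594, -0.24198532104492188), (79.11039733886719, 28.20722770690918), 1.423880934715271) pitch 0.007003868908339701
  blueish px 0
top 220 grip x [ 1.3361 84.0766] y [-13.9913  15.3305] z 19.557865298531755 rect ((41.92298889160156, 0.8196992874145508), (86.99183654785156, 29.513702392578125), 2.5865139961242676) pitch -0.006869716919251299
  blueish px 0
wrist 1849 grip x [ 2.6409 81.1535] y [-10.9849  17.0575] z 19.3754288477806 rect ((39.712520599365234, 3.4063167572021484), (84.17866516113281, 29.004575729370117), 0.4221622347831726) pitch 0.00033591385423552533
  blueish px 0
```

View pics/m.png

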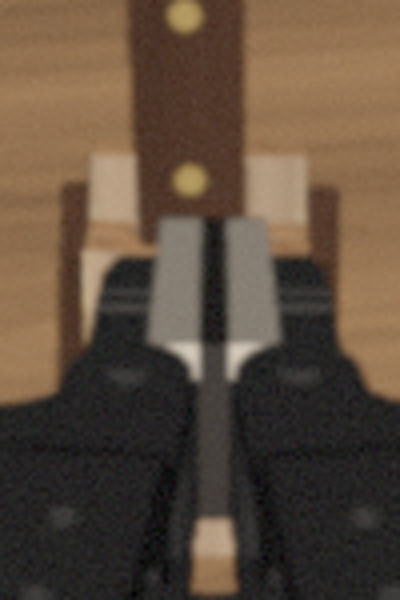

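The crop shows the handle straight over the sill. The closed fingers at (215,240) hide the shoulder edge itself. In depth, the handle's far end has moved in by about 1 mm, to 81–84 mm depending on the camera, and it sits about 2–3 mm off centre in y (limit 6 mm). I'll do one last jar check and hand in.

```bash
python3 - <<'E'
from p import *
for n in('top','scene'):
    P=cloud(load(n)).reshape(-1,3);m=(np.hypot(*(P[:,:2]-[.513,-.224]).T)<.035)&(P[:,2]>.12)&(P[:,2]<.142);print(n,'jar lid',P[m].mean(0),m.sum())
s=bot.sense();print(s['time_s'],s['qvel'],s['ft_force'])
print(bot.close_job())
E
```

```text
top jar lid [ 0.5148 -0.2248  0.1314] 256
scene jar lid [ 0.516  -0.2262  0.1301] 382
28.9 [-0.0087  0.0096 -0.0222  0.0035 -0.0003 -0.0005] [ 0.3567  0.0281 -0.389 ]
the job is handed in; nothing more can be done
None
```

The jar is in the tray's empty compartment and the scraper is home in the slot. Both are released, and I handed the job in at 28.9 s with the arm clear of everything; no verdict is reported.

- **Jar:** it stands upright at about (0.515, −0.225), near the middle of the compartment. The lid measures 0.130–0.131 m high, which matches the jar standing on the tray floor. The top and scene views agree.
- **Scraper:** I pushed it past the catch. A ray check then showed a gap of 1–2 mm at the shoulder, so I pushed the handle's end again with closed fingers. It stopped hard twice at the same spot (16 N, then 23 N), and the handle's end had moved in by 0.3 to 2 mm depending on the camera. The tilt and yaw errors are within about 0.05 rad.
- **Not fully confirmed:** in the last wrist picture the fingers hid the shoulder edge, so the final seating rests on the hard stop and the depth readings. The scraper sits about 2–3 mm off centre in y, against a limit of 6 mm. The cameras differed by 2–3 mm on the rack's position.
- **Other objects:** I saw no contact with any of them along the way, but I did not measure their positions at the end.

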